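# Slide the bottle carrier back to its place on the bench

### The job

Push the heavy two-bottle carrier back across the bench until it stands flush against the socket trunking, about midway between the vortex mixer and the mini centrifuge, and take the hand away. It is tall and narrow: push it low, with the fingertips on its grey base block only, so that it slides upright without tipping, and do not lift it or touch its bottles, steel frame or handle. Do not bump the mixer or the centrifuge, and leave the tube rack, dishes and marker where they are.

Things in the scene. Friction and masses are not known exactly. Their poses are not given: they have to be found in the camera images.
- carrier: Tall loose bottle carrier, about 1.8 kg with its bottles. Base: solid light grey plastic block 140 mm (x) by 214 mm (y), from 4 to 64 mm above the bench, on rubber feet. Origin: centre of its underside on the bench. +x points from its front (towards the robot) to its back (towards the trunking), +y left, z up. It starts in front of the gap, turned at most about 0.25 rad from the trunking.
- front_low (a point): Centre of the carrier's front face (the one towards the robot), 34 mm above the bench. The carrier needs about 7 to 14 N to slide; pushed along x at more than about 70 to 100 mm above the bench it tips instead (its 16 mm wide feet stand 42 mm in x and 96 mm in y from its middle).
- frame: Steel frame fixed to the carrier (same origin and axes): a 22 mm wide flat upright at the middle of each end (y = +-102 mm), grey grip bar 22 mm thick along y at 262 mm height. Not to be touched.
- bottle_left: Closed amber bottle, loose, 76 mm diameter, 200 mm tall, about 0.62 kg, stands in the carrier's left well (45 mm deep) at carrier y = +50 mm, its foot 19 mm above the bench. Origin: centre of its underside. Not to be touched.
- bottle_right: The same bottle in the right well, carrier y = -50 mm.
- back_left (a point): Point on the carrier's back face 105 mm left of its middle, 34 mm above the bench.
- back_right (a point): Point on the carrier's back face 105 mm right of its middle, 34 mm above the bench.
- trunking: Aluminium socket trunking fixed across the bench, 80 mm deep (x), 980 mm long (y), 98 mm high. Origin: on the bench, at the middle of the lower edge of its flat front face, which faces the robot (plane x = 0). +x points away from the robot. The gap where the carrier belongs is centred on its y = 0.
- mixer: Vortex mixer fixed on the bench, square 118 by 118 mm, 140 mm tall, just in front of the trunking, centre 220 mm to one side of the trunking's middle (which side varies). Origin: centre of its underside.
- centrifuge: Mini centrifuge fixed on the bench, 118 mm (x) by 128 mm (y), 122 mm tall with a domed clear lid, centre 220 mm to the other side of the trunking's middle. The clear gap between the two machines is about 317 mm. Origin: centre of its underside.
- tube_rack: Clear acrylic tube rack, loose, 90 by 158 mm, 70 mm high, to one side of the carrier. Origin: centre of its underside.
- dishes: Stack of three closed glass dishes, loose, 92 mm diameter, 48 mm high, to the other side of the carrier. Origin: centre of its underside.
- marker: Marker pen, loose, 110 mm long, 18 mm thick, lying at the side. Origin: under its middle.

How it is judged:
By the outcome, as a careful person would: the job done as asked, in the order asked, and still so for the second after the job is handed in, with the robot touching nothing.
It also fails if it takes over 43 s, if anything falls off the work surface, if the arm or the gripper's body presses on something with over 40 N, if the wrist force passes 120 N, or if a joint passes its speed limit or range.

### The arm

A 7-joint arm with a two-finger parallel gripper is mounted at the origin on the work surface. World frame = base frame: x ahead of the robot, y to its left, z up, the work surface at z = 0. Lengths are in m, angles in rad, forces in N, time in s.
With the tool pointing down it reaches from about 0.35 to 0.9 m from the base axis. Payload 8.1 kg.
Tool frame: the origin (TCP) lies at the very end of the fingers, on their centre line; the grasp point (between the pads) lies 19 mm behind it (arm.grip_depth is the distance from the TCP to the grasp point, in m); x points along the fingers, z is the direction in which the jaws open and shut, and the axes are right-handed (so a half turn about x gives the same grasp; the last joint's range is limited). The gripper opens to 92 mm and grips with 3 to 60 N. Pads are 19 mm wide; open, the fingers measure 130 mm over their backs; the gripper's body (75 mm by 190 mm) begins 47 mm behind the grasp point.
Start: joints at [1.171, 0.434, 0.025, 1.573, -0.012, 1.134, -0.075], TCP at [0.183, -0.598, 0.227] pointing down, gripper open.
Joint ranges: [-2.62, 2.62], [-0.44, 2.09], [-1.27, 1.32], [0.08, 2.57], [-1.32, 4.46], [0.12, 2], [-2.74, 2.74]. Speed limits (rad/s): [2.22, 2.22, 3.01, 3.01, 3.14, 3.14, 3.14].

### API

Orientations are given as a rotation vector (axis times angle).
In Python, from cell import status, cams, arm gives the robot as it stands. The module is installed in compiled form; this text tells all that it offers.
- The arm moves only by the tool step_arm, never from a script. Its argument "rows" is a list of rows, each a list of 7 numbers: the gripper command: -1 is fully open, 1 is shut, values between are in proportion, then the shift along the tool's x, y, z as a fraction of full scale, then the turn, a rotation vector about the tool's x, y, z as a fraction of full scale. In form: [[grip, x, y, z, rx, ry, rz], ...]. A call has 1 to 12 rows; each row is the pose to reach, as a shift and turn from the pose commanded when the call began, along the tool's axes at that moment; what a row does not reach only later rows make up. Full scale, the value 1, is 80 cm for a shift and 60 degrees for a turn. A row lasts 1/12 s, in which the tool goes at most 41.7 mm and 7.16 degrees, less where a joint would pass 70% of its speed; a pose out of reach is approached as far as the arm can. A call with a number of a shift or a turn outside -1 to 1 is refused whole. A call with a gripper value outside its range is refused whole. The fingers move at their own pace and stop on an object; "newtons" is the grip in N (left out, the last holds). Time passes only in rows, so rows that repeat a pose let the fingers close. It gives the time, the measured TCP pose, the force and the opening at its end, in the units of the state.
- status.observe(): the state, without advancing time (a new reading comes with each control period).
- cams.get_image(name): name is "scene" or "top" or "wrist"; returns a dict with "pixels" (480x640x3 uint8, red, green, blue), "range_z" (480x640 float32, m along the optical axis (not along the pixel's ray), 0 where there is no reading), "camera_matrix" (3x3 intrinsics, pixels), "eye" and "attitude" of the camera in the world; the wrist camera has in their place "tool_from_camera" (4x4, takes a point from camera to tool coordinates, whose origin is the TCP and whose axes are the tool frame's). Camera axes: x right, y down, z forward; pixel columns grow to the right and rows downward; lengths in m; the calibration is good to about 2 mm. A picture is of the moment at which its call begins: read the wrist's pose just before it.
- arm.sign_off(): hands the job in, once; it reports no verdict.
The state is a dict: "clock": time; "joints": joint angles; "dq": joint speeds; "joint_efforts": joint torques, N m; "position": TCP position; "ee_rot": TCP orientation; "force": force on the tool from outside, world axes, zero at the start; "ft_torque": the same for the moment, N m; "width": opening from 0.0 (shut) to 1.0 (fully open).
Only numpy, scipy, OpenCV 4.12 (cv2) and the standard library are available. Lean on these libraries where they do the work, as an engineer would, in place of code of your own. Each camera call takes 0.05 s, during which the arm holds its last target.

## Working session

There is one attempt and no reset: what is moved stays moved. The work goes in short steps, Python scripts to look and compute and a tool call to move; the robot and the scene stay as the last step left them, time stands still between calls to the robot, and variables do not carry over. Pictures are saved under pics/ and viewed, and the job is handed in when it is done.

Besides the shell and the picture viewer there is one more tool, called by a JSON object that holds its "op" and its "data". step_arm: Moves the arm, as the interface text tells. Its arguments: {"type":"object","properties":{"rows":{"type":"array","items":{"type":"array","items":{"type":"number"}}},"newtons":{"type":"number"}},"required":["rows"]}

```bash
mkdir -p pics; python3 - <<'E'
from cell import status,cams,arm
import cv2,numpy as np
s=status.observe();print(s)
for n in("scene","top"):
    r=cams.get_image(n);cv2.imwrite(f"pics/{n}0.png",r["pixels"][...,::-1]);np.savez(f"{n}0.npz",**{k:v for k,v in r.items()})
    print(n,r["camera_matrix"],r["eye"],r["attitude"])
E
```

```text
{'clock': 0.0, 'joints': array([ 1.17137931,  0.4352358 ,  0.02496811,  1.57408846, -0.01160167,
        1.13400014, -0.07510533]), 'dq': array([-0.00082405, -0.0004299 ,  0.00087825,  0.00019992,  0.00177706,
       -0.00214944,  0.00012179]), 'joint_efforts': array([-1.32216741e-03, -6.67876625e+01,  9.85247120e-01, -3.14469767e+01,
       -6.02540793e-02,  4.23989247e-02,  1.37798843e-04]), 'position': array([ 0.18259814, -0.59719852,  0.2259403 ]), 'ee_rot': array([ 0.98875821,  1.33648196, -0.98738442]), 'force': array([-0.32839086,  0.45150392,  0.02954292]), 'ft_torque': array([ 0.01374598, -0.00305405, -0.0212356 ]), 'width': 0.9986484660814436}
scene [[620.61674244   0.         318.93226673]
 [  0.         620.61674244 239.6386906 ]
 [  0.           0.           1.        ]] [1.49975027 0.65990546 0.91427818] [-1.05695762 -2.24731382  1.13087336]
top [[518.40497496   0.         327.59753168]
 [  0.         518.40497496 234.73897487]
 [  0.           0.           1.        ]] [ 0.39052236 -0.03681759  1.15798483] [-2.13142336  2.13209165 -0.21203157]
```

View pics/scene0.png

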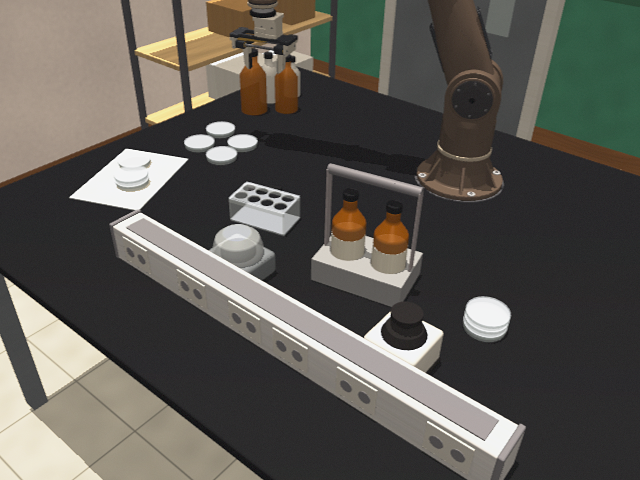

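View pics/top0.png

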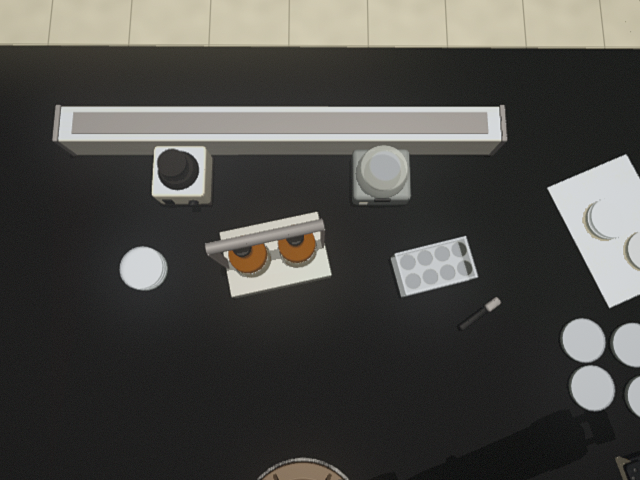

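The scene view shows the carrier with its two amber bottles at about (367,265), the mixer at (403,335), the centrifuge at (240,250) and the trunking. In the top view the carrier is at (275,255), turned slightly. The mixer is at (182,175), the centrifuge at (382,175), and the trunking's front face runs along row 155. Next I'll measure these.

```bash
cat > h.py <<'E'
import numpy as np,cv2
from scipy.spatial.transform import Rotation as R
def cloud(r):
    K=r["camera_matrix"];z=r["range_z"];v,u=np.mgrid[:480,:640]
    p=np.stack([(u-K[0,2])/K[0,0]*z,(v-K[1,2])/K[1,1]*z,z],-1)
    return p@R.from_rotvec(r["attitude"]).as_matrix().T+r["eye"]
def ray(r,uv,h):
    K=r["camera_matrix"];uv=np.atleast_2d(uv).astype(float)
    d=np.c_[(uv-K[:2,2])/[K[0,0],K[1,1]],np.ones(len(uv))]@R.from_rotvec(r["attitude"]).as_matrix().T
    return r["eye"]+d*((h-r["eye"][2])/d[:,2])[:,None]
E
python3 - <<'E'
from h import *
for n in("top","scene"):
    r=dict(np.load(f"{n}0.npz"));P=cloud(r);px=r["pixels"].astype(int);z=P[...,2]
    ok=r["range_z"]>0
    print(n,"bench z",np.median(z[ok&(px.sum(-1)<110)&(abs(z)<.03)]))
    X,Y=P[...,0],P[...,1]
    print(X[ok].min(),X[ok].max())
    # carrier base top
    m=ok&(abs(z-.064)<.012)&(px.min(-1)>120)
    roi=m&(X>.3)&(X<.62)&(abs(Y-.05)<.17)
    print("base n",roi.sum(),"z",np.median(z[roi]))
    c=np.c_[X[roi],Y[roi]].astype(np.float32)
    cnt,_=cv2.findContours(roi.astype(np.uint8),cv2.RETR_EXTERNAL,cv2.CHAIN_APPROX_NONE)
    k=max(cnt,key=cv2.contourArea)[:,0]
    q=ray(r,k,.064)[:,:2].astype(np.float32)
    print("rect",cv2.minAreaRect(q), cv2.boxPoints(cv2.minAreaRect(q)))
    # heights of trunk top
    m=ok&(abs(z-.098)<.012)&(px.min(-1)>90)&(X>.6)
    if m.any():
        print("trunk z",np.median(z[m]));cnt,_=cv2.findContours(m.astype(np.uint8),cv2.RETR_EXTERNAL,cv2.CHAIN_APPROX_NONE)
        k=max(cnt,key=cv2.contourArea)[:,0];q=ray(r,k,.098)[:,:2].astype(np.float32);print("trunk",cv2.minAreaRect(q),cv2.boxPoints(cv2.minAreaRect(q)))
E
```

```text
top bench z -0.00010339492593869348
0.08172644264524215 1.7418735557846219
base n 2845 z 0.06369183637316356
rect ((0.5322718024253845, 0.05501297116279602), (0.09789618104696274, 0.2138083428144455), 12.424696922302246) [[ 0.46146896  0.14888191]
 [ 0.5074712  -0.05991895]
 [ 0.60307467 -0.03885597]
 [ 0.5570724   0.1699449 ]]
trunk z 0.09529245038854817
trunk ((0.8332454562187195, 0.048051297664642334), (0.0830652043223381, 0.9766625165939331), 0.28716617822647095) [[ 0.7892659   0.5361683 ]
 [ 0.79416084 -0.440482  ]
 [ 0.87722504 -0.44006568]
 [ 0.87233007  0.5365846 ]]
scene bench z -0.00108215030756309
-1.9746159657376043 1.2379297041361843
base n 1383 z 0.06419391627969673
rect ((0.5523073673248291, 0.05910920351743698), (0.1404547095298767, 0.21521392464637756), 12.254084587097168) [[ 0.46084076  0.14935887]
 [ 0.5065194  -0.06095161]
 [ 0.643774   -0.03114046]
 [ 0.59809536  0.17917001]]
trunk z 0.09574109117071516
trunk ((0.798061728477478, 0.04900822043418884), (0.9795135855674744, 0.1772529035806656), 89.94351196289062) [[ 0.7089525  -0.44066095]
 [ 0.88620526 -0.4408357 ]
 [ 0.887171    0.5386774 ]
 [ 0.7099182   0.53885216]]
```

```bash
python3 - <<'E'
from h import *
r=dict(np.load("top0.npz"));P=cloud(r);px=r["pixels"].astype(int);X,Y,z=P[...,0],P[...,1],P[...,2]
m=(z>.02)&(z<.08)&(X>.74)&(X<.82)&((abs(Y-.05)<.12)|(abs(Y-.4)<.07)|(abs(Y+.3)<.07))
for h in(.03,.05,.07):
    k=m&(abs(z-h)<.012)
    print(h,k.sum(),np.polyfit(Y[k]-.048,X[k],1),X[k].std())
m=m&(abs(Y-.05)<.12);print(np.median(X[m]))
for name,lo,hi,yy in(("mixer",.03,.16,.27),("centr",.03,.16,-.17),("rack",.02,.09,-.24),("dishes",.02,.07,.33)):
  for n in("top","scene"):
    r=dict(np.load(f"{n}0.npz"));P=cloud(r);X,Y,z=P[...,0],P[...,1],P[...,2]
    w=(z>lo)&(z<hi)&(abs(Y-yy)<.11)&((X>.58)&(X<.775) if name in("mixer","centr") else (X>.38)&(X<.62))
    print(name,n,np.percentile(X[w],[1,99]),np.percentile(Y[w],[1,99]),z[w].max())
# trunk lower edge in top image by ray: column 280
r=dict(np.load("top0.npz"))
g=r["pixels"].astype(int).sum(-1)
print(g[135:165,280])
P=cloud(r)
print(P[135:165,280][:, [0,2]].round(3).tolist())
# scene: trunk not visible front. handle bar z
X,Y,z=P[...,0],P[...,1],P[...,2]
k=(z>.235)&(abs(Y-.06)<.2)&(X>.4)&(X<.7);print("bar",np.mean(P[k],0),z[k].max(),np.percentile(Y[k],[1,99]))
E
```

```text
0.03 727 [-0.00426141  0.79601442] 0.0013874083005837306
0.05 897 [4.22396437e-04 7.94858204e-01] 0.006572313792355112
0.07 837 [-0.00197609  0.79542167] 0.004568172768023908
0.7960121663555653
mixer top [0.59448915 0.77299434] [0.16895435 0.32151819] 0.1448738832987364
mixer scene [0.58805763 0.77390672] [0.16311894 0.3241599 ] 0.14483358476315344
centr top [0.6717034  0.77294767] [-0.23351684 -0.10816206] 0.1260259938433106
centr scene [0.67908781 0.77417928] [-0.21448366 -0.10760185] 0.12488541010495358
rack top [0.46998284 0.5855958 ] [-0.34948171 -0.19669389] 0.07612301244193187
rack scene [0.4663968  0.58970262] [-0.34874803 -0.19631805] 0.07624884406936527
dishes top [0.48200925 0.56912617] [0.30255669 0.38994953] 0.054264304944033004
dishes scene [0.48327213 0.5712962 ] [0.30451874 0.39099458] 0.0546959573300394
[649 641 645 644 641 574 388 276 273 280 285 283 283 283 287 289 290 290
 290 225 144 133 147 141 141 132 145 145 144 140]
[[0.807, 0.095], [0.806, 0.091], [0.803, 0.093], [0.8, 0.095], [0.797, 0.096], [0.797, 0.092], [0.797, 0.086], [0.796, 0.081], [0.796, 0.077], [0.797, 0.068], [0.796, 0.064], [0.797, 0.055], [0.796, 0.05], [0.797, 0.041], [0.799, 0.031], [0.794, 0.035], [0.795, 0.027], [0.797, 0.014], [0.796, 0.01], [0.798, -0.001], [0.795, -0.0], [0.792, 0.002], [0.791, -0.003], [0.788, -0.002], [0.784, 0.002], [0.782, 0.002], [0.78, 0.002], [0.779, -0.003], [0.776, -0.001], [0.775, -0.005]]
bar [0.55247848 0.0599889  0.26968236] 0.2772431819180756 [-0.04200634  0.15910257]
```

```bash
cat >> h.py <<'E'
def tool(psi,th,sg=1):
    x=np.array([np.sin(th),0,-np.cos(th)]);z=np.array([0,sg,0.]);y=np.cross(z,x)
    return R.from_euler('z',psi)*R.from_matrix(np.c_[x,y,z])
def rel(p0,R0,p1,R1):
    d=R0.inv().apply(np.array(p1)-p0)/.8; w=(R0.inv()*R1).as_rotvec()/np.radians(60)
    return np.r_[d,w].round(4)
def show(s):
    r=R.from_rotvec(s["ee_rot"]).as_matrix()
    print("t",s["clock"],"p",s["position"].round(4),"x",r[:,0].round(3),"z",r[:,2].round(3),"F",s["force"].round(1),"q",s["joints"].round(2))
E
python3 - <<'E'
from h import *
from cell import status
s=status.observe();show(s)
p0=s["position"];R0=R.from_rotvec(s["ee_rot"])
for sg in(1,-1):
  for th in(0,.45): print(sg,th,rel(p0,R0,[.42,.03,.2],tool(.215,th,sg)))
  print("via",rel(p0,R0,[.34,-.3,.22],tool(.215,.2,sg)))
E
```

```text
t 0.1 p [ 0.1826 -0.5973  0.226 ] x [-0.001  0.001 -1.   ] z [ 0.292 -0.956 -0.001] F [ 0.2 -0.6 -0.2] q [ 1.17  0.44  0.02  1.57 -0.01  1.13 -0.08]
1 0 [ 3.340e-02  5.130e-01 -6.630e-01 -2.922e+00 -3.000e-04 -2.000e-03]
1 0.45 [ 0.0334  0.513  -0.663  -2.8503 -0.6527 -0.0287]
via [ 0.0079  0.2968 -0.2978 -2.9078 -0.292  -0.014 ]
-1 0 [ 3.34e-02  5.13e-01 -6.63e-01  7.80e-02 -1.30e-03  2.00e-04]
-1 0.45 [ 0.0334  0.513  -0.663   0.0764 -0.0189  0.4297]
via [ 0.0079  0.2968 -0.2978  0.0776 -0.0091  0.1911]
```

{"op": "step_arm", "data": {"rows": [[-1,0.008,0.297,-0.298,0.078,-0.009,0.191],[-1,0.008,0.297,-0.298,0.078,-0.009,0.191],[-1,0.008,0.297,-0.298,0.078,-0.009,0.191],[-1,0.008,0.297,-0.298,0.078,-0.009,0.191],[-1,0.008,0.297,-0.298,0.078,-0.009,0.191],[-1,0.008,0.297,-0.298,0.078,-0.009,0.191],[-1,0.008,0.297,-0.298,0.078,-0.009,0.191],[-1,0.02,0.4,-0.46,0.078,-0.009,0.3],[-1,0.033,0.513,-0.663,0.076,-0.019,0.43],[-1,0.033,0.513,-0.663,0.076,-0.019,0.43],[-1,0.033,0.513,-0.663,0.076,-0.019,0.43],[-1,0.033,0.513,-0.663,0.076,-0.019,0.43]]}}

```text
clock: 1.1
position: [0.3728, -0.1438, 0.2096]
ee_rot: [1.269, 0.998, -0.709]
force: [0.6, -0.4, 0.4]
width: 0.998
```

```bash
python3 - <<'E'
from h import *
from cell import status
s=status.observe();show(s)
p0=s["position"];R0=R.from_rotvec(s["ee_rot"])
for p in([.42,.03,.2],[.42,.03,.15],[.43,.031,.08]): print(p,rel(p0,R0,p,tool(.215,.47,-1)))
E
```

```text
t 1.1 p [ 0.3728 -0.1438  0.2096] x [ 0.426  0.091 -0.9  ] z [ 0.211 -0.977  0.001] F [ 0.6 -0.4  0.4] q [ 0.91 -0.06 -0.39  2.36 -0.61  0.58 -0.36]
[0.42, 0.03, 0.2] [ 0.0556  0.0881 -0.1999 -0.0016  0.0021  0.0189]
[0.42, 0.03, 0.15] [ 0.1119  0.0609 -0.2    -0.0016  0.0021  0.0189]
[0.43, 0.031, 0.08] [ 0.1961  0.0341 -0.1986 -0.0016  0.0021  0.0189]
```

{"op": "step_arm", "data": {"rows": [[-1,0.056,0.088,-0.2,-0.002,0.002,0.019],[-1,0.056,0.088,-0.2,-0.002,0.002,0.019],[-1,0.056,0.088,-0.2,-0.002,0.002,0.019],[-1,0.056,0.088,-0.2,-0.002,0.002,0.019],[-1,0.056,0.088,-0.2,-0.002,0.002,0.019],[-1,0.112,0.061,-0.2,-0.002,0.002,0.019],[-1,0.196,0.034,-0.199,-0.002,0.002,0.019],[-1,0.196,0.034,-0.199,-0.002,0.002,0.019],[-1,0.196,0.034,-0.199,-0.002,0.002,0.019],[-1,0.196,0.034,-0.199,-0.002,0.002,0.019]]}}

```text
clock: 1.93
position: [0.4235, 0.0035, 0.1402]
ee_rot: [1.25, 0.961, -0.732]
force: [-0.0, -1.4, 0.3]
width: 1.001
```

```bash
python3 - <<'E'
from h import *
from cell import status,cams
s=status.observe();show(s)
p0=s["position"];R0=R.from_rotvec(s["ee_rot"])
for n in("scene","wrist"):
    r=cams.get_image(n);cv2.imwrite(f"pics/{n}1.png",r["pixels"][...,::-1])
for p in([.43,.031,.026],): print(p,rel(p0,R0,p,tool(.215,.47,-1)))
E
```

```text
t 1.9333 p [0.4235 0.0035 0.1402] x [ 0.437  0.048 -0.898] z [ 0.192 -0.981  0.04 ] F [-0.  -1.4  0.3] q [ 0.63  0.1  -0.79  2.47  0.58  0.17 -2.07]
[0.43, 0.031, 0.026] [ 0.1335 -0.0488 -0.038  -0.0016  0.0438  0.0162]
```

View pics/scene1.png

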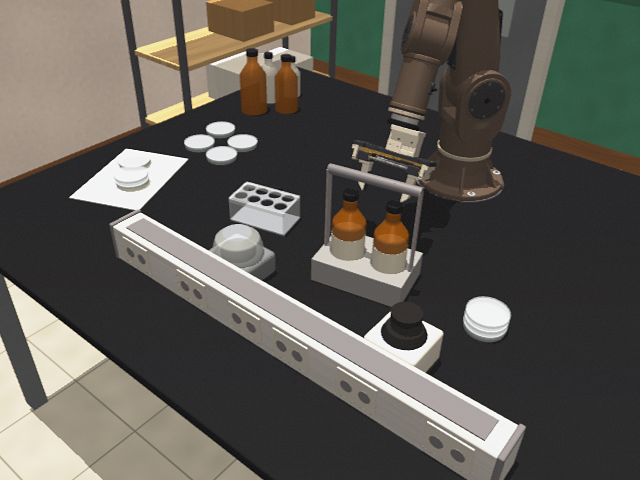

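```bash
python3 - <<'E'
from h import *
from cell import status,cams
s=status.observe()
p0=s["position"];R0=R.from_rotvec(s["ee_rot"])
for p in([.43,.031,.14],[.43,.031,.1],[.43,.031,.026]): print(p,rel(p0,R0,p,tool(.215,.28,-1)))
E
```

```text
[0.43, 0.031, 0.14] [ 0.0053  0.014  -0.0325 -0.0054  0.0433 -0.1642]
[0.43, 0.031, 0.1] [ 0.0502 -0.0078 -0.0346 -0.0054  0.0433 -0.1642]
[0.43, 0.031, 0.026] [ 0.1333 -0.0482 -0.0383 -0.0054  0.0433 -0.1642]
```

The scene view shows the gripper at (395,165), behind the carrier on the robot's side and clear of it. Joint 6 is near its limit, so I'll reduce the tilt before lowering.

{"op": "step_arm", "data": {"rows": [[-1,0.005,0.014,-0.032,-0.005,0.043,-0.164],[-1,0.005,0.014,-0.032,-0.005,0.043,-0.164],[-1,0.005,0.014,-0.032,-0.005,0.043,-0.164],[-1,0.005,0.014,-0.032,-0.005,0.043,-0.164],[-1,0.005,0.014,-0.032,-0.005,0.043,-0.164],[-1,0.005,0.014,-0.032,-0.005,0.043,-0.164]]}}

```text
clock: 2.53
position: [0.4293, 0.0298, 0.1408]
ee_rot: [1.194, 1.114, -0.838]
force: [0.4, -0.1, 0.5]
width: 0.998
```

```bash
python3 - <<'E'
from h import *
from cell import status,cams
s=status.observe();show(s)
p0=s["position"];R0=R.from_rotvec(s["ee_rot"])
for p in([.43,.031,.1],[.43,.031,.026]): print(p,rel(p0,R0,p,tool(.215,.28,-1)))
E
```

```text
t 2.5333 p [0.4293 0.0298 0.1408] x [ 0.272  0.058 -0.961] z [ 0.211 -0.978  0.001] F [ 0.4 -0.1  0.5] q [ 0.65  0.2  -0.92  2.3   0.39  0.46 -1.92]
[0.43, 0.031, 0.1] [ 0.0493 -0.013  -0.0013 -0.002   0.0017 -0.0017]
[0.43, 0.031, 0.026] [ 0.1381 -0.0388 -0.0014 -0.002   0.0017 -0.0017]
```

{"op": "step_arm", "data": {"rows": [[-1,0.049,-0.013,-0.001,-0.002,0.002,-0.002],[-1,0.1,-0.027,-0.001,-0.002,0.002,-0.002],[-1,0.138,-0.039,-0.001,-0.002,0.002,-0.002],[-1,0.138,-0.039,-0.001,-0.002,0.002,-0.002],[-1,0.138,-0.039,-0.001,-0.002,0.002,-0.002],[-1,0.138,-0.039,-0.001,-0.002,0.002,-0.002]]}}

```text
clock: 3.03
position: [0.4285, 0.0299, 0.0258]
ee_rot: [1.173, 1.127, -0.833]
force: [-1.1, 0.2, -0.3]
width: 1.0
```

```bash
python3 - <<'E'
from h import *
from cell import status,cams
s=status.observe();show(s)
p0=s["position"];R0=R.from_rotvec(s["ee_rot"])
for n in("top","wrist","scene"):
    r=cams.get_image(n);cv2.imwrite(f"pics/{n}2.png",r["pixels"][...,::-1])
E
```

```text
t 3.0333 p [0.4285 0.0299 0.0258] x [ 0.262  0.056 -0.963] z [ 0.23  -0.973  0.006] F [-1.1  0.2 -0.3] q [ 0.05  0.39 -0.3   2.45  1.21  0.12 -2.74]
```

View pics/top2.png

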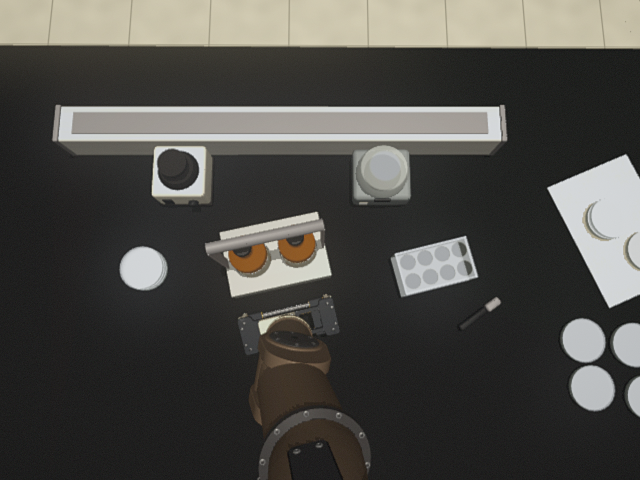

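View pics/wrist2.png

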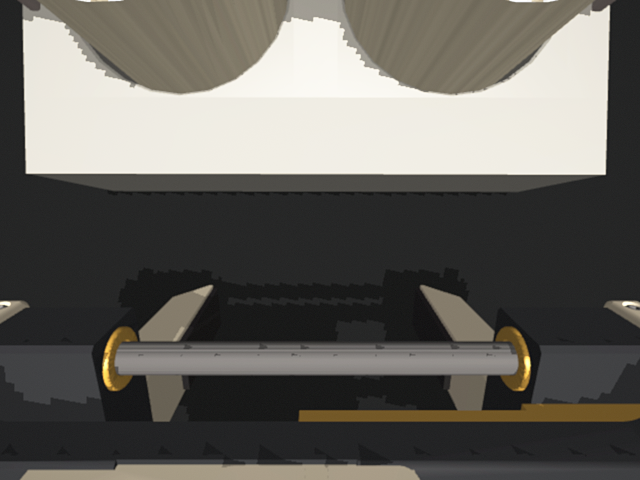

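The wrist view shows the fingertips facing the front face, with its lower edge on row 190, and they are roughly centred on it. Joints 6 and 7 are at their limits, so I'll make the tool more upright to get out of that posture.

```bash
python3 - <<'E'
from h import *
from cell import status,cams
s=status.observe()
p0=s["position"];R0=R.from_rotvec(s["ee_rot"])
for p,t in(([.432,.031,.05],.05),([.445,.034,.026],.12),): print(p,rel(p0,R0,p,tool(.215,t,-1)))
E
```

```text
[0.432, 0.031, 0.05] [-0.0255  0.0073  0.0013 -0.0059 -0.0041 -0.2191]
[0.445, 0.034, 0.026] [ 0.0079  0.0151  0.0012 -0.006  -0.0038 -0.1522]
```

{"op": "step_arm", "data": {"rows": [[-1,-0.02,0.005,0.001,-0.006,-0.004,-0.1],[-1,-0.025,0.007,0.001,-0.006,-0.004,-0.219],[-1,-0.025,0.007,0.001,-0.006,-0.004,-0.219],[-1,-0.025,0.007,0.001,-0.006,-0.004,-0.219],[-1,-0.025,0.007,0.001,-0.006,-0.004,-0.219],[-1,-0.025,0.007,0.001,-0.006,-0.004,-0.219]]}}

```text
clock: 3.68
position: [0.4331, 0.0303, 0.0496]
ee_rot: [1.078, 1.267, -1.01]
force: [-0.7, -0.7, -0.2]
width: 1.003
```

```bash
python3 - <<'E'
from h import *
from cell import status,cams
s=status.observe();show(s)
p0=s["position"];R0=R.from_rotvec(s["ee_rot"])
for p,t in(([.445,.034,.026],.1),([.445,.034,.026],.15)): print(p,rel(p0,R0,p,tool(.215,t,-1)))
E
```

```text
t 3.6833 p [0.4331 0.0303 0.0496] x [ 0.052  0.01  -0.999] z [ 0.212 -0.977  0.001] F [-0.7 -0.7 -0.2] q [ 0.38  0.47 -0.72  2.21  0.58  0.59 -2.13]
[0.445, 0.034, 0.026] [ 0.0303  0.0139 -0.0014 -0.0009  0.0012  0.0446]
[0.445, 0.034, 0.026] [ 0.0303  0.0139 -0.0014 -0.0008  0.0012  0.0923]
```

{"op": "step_arm", "data": {"rows": [[-1,0.02,0.014,-0.001,-0.001,0.001,0.05],[-1,0.03,0.02,-0.001,-0.001,0.001,0.09],[-1,0.03,0.02,-0.001,-0.001,0.001,0.09],[-1,0.03,0.02,-0.001,-0.001,0.001,0.09]]}}

```text
clock: 4.02
position: [0.4467, 0.0344, 0.0256]
ee_rot: [1.118, 1.211, -0.939]
force: [-0.2, 0.3, -0.2]
width: 1.003
```

```bash
python3 - <<'E'
from h import *
from cell import status,cams
s=status.observe();show(s)
p0=s["position"];R0=R.from_rotvec(s["ee_rot"])
r=cams.get_image("wrist");cv2.imwrite(f"pics/wrist3.png",r["pixels"][...,::-1])
n=np.array([np.cos(.215),np.sin(.215)])
f=np.array([.484,.043])
print("gap",(f-p0[:2])@n,"lat",(p0[:2]-f)@[-n[1],n[0]])
p=f-.009*n
print(rel(p0,R0,[*p,.025],tool(.215,.17,-1)))
E
```

```text
t 4.0167 p [0.4467 0.0344 0.0256] x [ 0.138  0.028 -0.99 ] z [ 0.22  -0.976  0.003] F [-0.2  0.3 -0.2] q [ 0.28  0.48 -0.6   2.28  0.74  0.41 -2.28]
gap 0.03827000382297865 lat -0.000441695297666583
[ 0.0058  0.0361 -0.0003  0.0068  0.0021  0.0273]
```

View pics/wrist3.png

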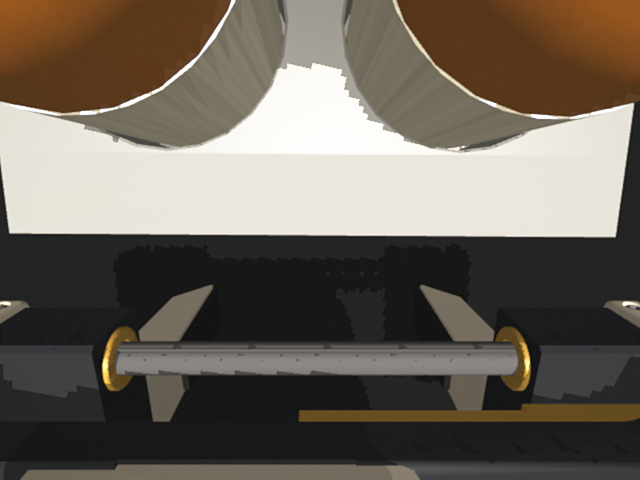

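{"op": "step_arm", "data": {"rows": [[-1,0.001,0.012,0,0.006,0.002,0.03],[-1,0.003,0.022,0,0.006,0.002,0.04],[-1,0.004,0.028,0,0.006,0.002,0.05],[-1,0.005,0.033,0,0.006,0.002,0.05],[-1,0.006,0.037,0,0.006,0.002,0.05],[-1,0.006,0.04,0,0.006,0.002,0.05],[-1,0.006,0.04,0,0.006,0.002,0.05]]}}

```text
clock: 4.65
position: [0.4765, 0.0408, 0.0242]
ee_rot: [1.146, 1.179, -0.907]
force: [-11.0, -2.9, 7.9]
width: 1.001
```

```bash
cat > look.py <<'E'
import sys
from h import *
from cell import status,cams
s=status.observe();show(s)
r=cams.get_image("scene");P=cloud(r);X,Y,z=P[...,0],P[...,1],P[...,2];px=r["pixels"].astype(int)
cv2.imwrite(f"pics/scene_{sys.argv[1]}.png",r["pixels"][...,::-1])
m=(abs(z-.064)<.008)&(px.min(-1)>110)&(X>.4)&(X<.797)&(abs(Y-.05)<.15)
cnt,_=cv2.findContours(m.astype(np.uint8),cv2.RETR_EXTERNAL,cv2.CHAIN_APPROX_NONE)
k=max(cnt,key=cv2.contourArea)[:,0];q=ray(r,k,.064)[:,:2].astype(np.float32)
(c,sz,a)=cv2.minAreaRect(q)
if sz[0]>sz[1]: a-=90
print("carrier",np.round(c,4),"size",np.round(sz,4),"yaw",np.radians(a).round(3))
k=(z>.255)&(z<.29)&(abs(Y-.06)<.2)&(X>.4)&(X<.8)&(px.max(-1)-px.min(-1)<40)
yy=Y[k];xx=X[k];lo,hi=np.percentile(yy,[1,99]);f=np.polyfit(yy,xx,1);print("bar mid y",(lo+hi)/2,"x",np.polyval(f,(lo+hi)/2),"yaw",-np.arctan(f[0]),"zmax",z[k].max(),k.sum())
E
python3 look.py a
```

```text
t 4.65 p [0.4765 0.0408 0.0242] x [ 0.183  0.039 -0.982] z [ 0.215 -0.977  0.001] F [-11.   -2.9   7.9] q [ 0.25  0.49 -0.56  2.26  0.79  0.37 -2.32]
carrier [0.554  0.0597] size [0.1396 0.2154] yaw 0.215
bar mid y 0.06072213055844569 x 0.5195094601826601 yaw 0.06641897238071898 zmax 0.2899217987525735 1612
```

```bash
cat > plan.py <<'E'
import sys
from h import *
from cell import status
# args: list of cx,cy,yaw ; tilt z
def plan(wps,th,z,off=.0795,lat=0):
    s=status.observe();show(s);p0=s["position"];R0=R.from_rotvec(s["ee_rot"])
    for cx,cy,y in wps:
        n=np.array([np.cos(y),np.sin(y)]);p=np.array([cx,cy])-off*n+lat*np.array([-n[1],n[0]])
        print([-1]+rel(p0,R0,[*p,z],tool(y,th,-1)).round(3).tolist())
E
python3 - <<'E'
from plan import *
plan([(.554+.004*i,.0595,.215-.0108*i) for i in range(0,13)],.19,.025)
E
```

```text
t 4.7 p [0.4765 0.0408 0.0242] x [ 0.183  0.039 -0.982] z [ 0.214 -0.977  0.001] F [-11.3  -1.5   7. ] q [ 0.25  0.49 -0.56  2.26  0.79  0.37 -2.32]
[-1, -0.001, 0.0, -0.002, 0.001, 0.001, 0.002]
[-1, -0.0, 0.005, -0.002, 0.011, -0.001, 0.002]
[-1, 0.001, 0.01, -0.002, 0.022, -0.003, 0.002]
[-1, 0.002, 0.015, -0.002, 0.032, -0.005, 0.002]
[-1, 0.003, 0.02, -0.002, 0.042, -0.007, 0.002]
[-1, 0.004, 0.025, -0.002, 0.052, -0.009, 0.002]
[-1, 0.005, 0.03, -0.002, 0.062, -0.011, 0.002]
[-1, 0.006, 0.034, -0.002, 0.072, -0.013, 0.002]
[-1, 0.006, 0.039, -0.002, 0.082, -0.015, 0.002]
[-1, 0.007, 0.044, -0.002, 0.092, -0.017, 0.002]
[-1, 0.008, 0.049, -0.002, 0.103, -0.019, 0.002]
[-1, 0.009, 0.054, -0.002, 0.113, -0.02, 0.002]
[-1, 0.01, 0.059, -0.002, 0.123, -0.022, 0.002]
```

{"op": "step_arm", "data": {"rows": [[-1,0.001,0.005,0,0.011,-0.001,0.002],[-1,0.002,0.01,0,0.022,-0.003,0.002],[-1,0.002,0.015,0,0.032,-0.005,0.002],[-1,0.003,0.02,0,0.042,-0.007,0.002],[-1,0.004,0.025,0,0.052,-0.009,0.002],[-1,0.005,0.03,0,0.062,-0.011,0.002],[-1,0.006,0.034,0,0.072,-0.013,0.002],[-1,0.006,0.039,0,0.082,-0.015,0.002],[-1,0.007,0.044,0,0.092,-0.017,0.002],[-1,0.008,0.049,0,0.103,-0.019,0.002]]}}

```text
clock: 5.53
position: [0.5156, 0.0499, 0.0251]
ee_rot: [1.223, 1.125, -0.987]
force: [-7.2, -0.4, -2.8]
width: 0.997
```

```bash
python3 look.py b; python3 -c "
from cell import cams
import cv2
cv2.imwrite('pics/wrist_b.png',cams.get_image('wrist')['pixels'][...,::-1])"
```

```text
t 5.5333 p [0.5156 0.0499 0.0251] x [ 0.188  0.021 -0.982] z [ 0.107 -0.994 -0.001] F [-7.2 -0.4 -2.8] q [ 0.19  0.52 -0.53  2.17  0.76  0.42 -2.4 ]
carrier [0.595  0.0609] size [0.1393 0.2154] yaw 0.115
bar mid y 0.06206406487308662 x 0.5595692366005915 yaw 0.08707290037780889 zmax 0.2899971458934083 1667
```

View pics/scene_b.png

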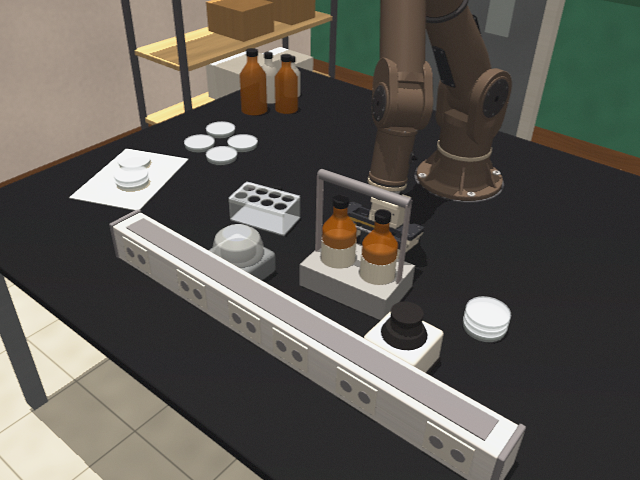

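View pics/wrist_b.png

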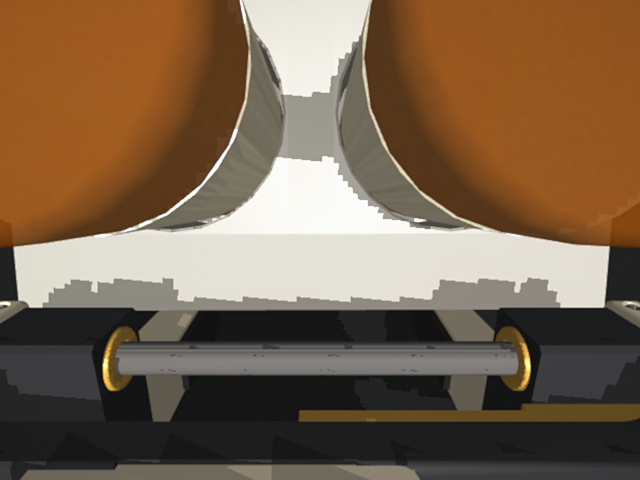

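The carrier is tracking well. It stands upright at about (360,245) in the scene view, with yaw 0.115. The wrist view shows fingertip contact at row 305 and the bottles clear. I'll continue the arc.

```bash
python3 - <<'E'
from plan import *
plan([(.595+.0045*i,.061-.0005*i,.108-.0098*i) for i in range(0,12)],.2,.025,off=.0796)
E
```

```text
t 5.6333 p [0.5167 0.0503 0.0255] x [ 0.19   0.022 -0.982] z [ 0.107 -0.994 -0.001] F [-5.  -0.7 -2.8] q [ 0.19  0.52 -0.53  2.17  0.76  0.42 -2.4 ]
[-1, 0.0, -0.001, -0.003, -0.001, -0.001, 0.007]
[-1, 0.002, 0.005, -0.003, 0.008, -0.003, 0.007]
[-1, 0.002, 0.01, -0.002, 0.017, -0.005, 0.007]
[-1, 0.004, 0.015, -0.002, 0.026, -0.006, 0.007]
[-1, 0.005, 0.021, -0.002, 0.036, -0.008, 0.007]
[-1, 0.006, 0.026, -0.002, 0.045, -0.01, 0.007]
[-1, 0.007, 0.032, -0.001, 0.054, -0.012, 0.007]
[-1, 0.008, 0.037, -0.001, 0.063, -0.014, 0.007]
[-1, 0.009, 0.043, -0.001, 0.072, -0.016, 0.007]
[-1, 0.01, 0.048, -0.001, 0.082, -0.017, 0.007]
[-1, 0.011, 0.054, -0.0, 0.091, -0.019, 0.007]
[-1, 0.012, 0.059, -0.0, 0.1, -0.021, 0.007]
```

{"op": "step_arm", "data": {"rows": [[-1,0.002,0.005,0,0.008,-0.003,0.007],[-1,0.002,0.01,0,0.017,-0.005,0.007],[-1,0.004,0.015,0,0.026,-0.006,0.007],[-1,0.005,0.021,0.001,0.036,-0.008,0.007],[-1,0.006,0.026,0.001,0.045,-0.01,0.007],[-1,0.007,0.032,0.001,0.054,-0.012,0.007],[-1,0.008,0.037,0.001,0.063,-0.014,0.007],[-1,0.009,0.043,0.002,0.072,-0.016,0.007],[-1,0.01,0.048,0.002,0.082,-0.017,0.007],[-1,0.011,0.054,0.002,0.091,-0.019,0.007],[-1,0.012,0.059,0.002,0.1,-0.021,0.007]]}}

```text
clock: 6.55
position: [0.5642, 0.0539, 0.0252]
ee_rot: [1.297, 1.062, -1.061]
force: [-8.4, 0.4, -3.5]
width: 0.999
```

```bash
python3 look.py c;python3 - <<'E'
from plan import *
plan([(.64+.004*i,.062-.0012*i,.0) for i in range(0,13,3)],.2,.025,off=.0796)
E
```

```text
t 6.55 p [0.5642 0.0539 0.0252] x [ 0.198  0.    -0.98 ] z [ 0. -1. -0.] F [-8.4  0.4 -3.5] q [ 0.15  0.57 -0.5   2.07  0.73  0.47 -2.46]
carrier [0.6431 0.0566] size [0.1418 0.2152] yaw 0.005
bar mid y 0.05798832014137683 x 0.6075433166309331 yaw 0.11443667395129496 zmax 0.2899400341796968 1694
t 6.6 p [0.5653 0.0541 0.0254] x [ 0.199  0.    -0.98 ] z [-0.    -1.    -0.001] F [-5.4  0.3 -4.5] q [ 0.15  0.57 -0.5   2.06  0.73  0.47 -2.46]
[-1, -0.001, -0.006, -0.01, -0.0, -0.0, -0.0]
[-1, 0.002, 0.009, -0.005, -0.0, -0.0, -0.0]
[-1, 0.005, 0.023, -0.001, -0.0, -0.0, -0.0]
[-1, 0.008, 0.038, 0.004, -0.0, -0.0, -0.0]
[-1, 0.011, 0.053, 0.008, -0.0, -0.0, -0.0]
```

{"op": "step_arm", "data": {"rows": [[-1,0.001,0.006,0.001,0,0,0],[-1,0.002,0.012,0.002,0,0,0],[-1,0.004,0.018,0.003,0,0,0],[-1,0.005,0.024,0.004,0,0,0],[-1,0.006,0.03,0.005,0,0,0],[-1,0.007,0.036,0.005,0,0,0],[-1,0.009,0.042,0.006,0,0,0],[-1,0.01,0.048,0.007,0,0,0],[-1,0.011,0.054,0.008,0,0,0],[-1,0.012,0.06,0.009,0,0,0],[-1,0.014,0.066,0.009,0,0,0],[-1,0.015,0.072,0.009,0,0,0]]}}

```text
clock: 7.6
position: [0.6226, 0.0466, 0.0251]
ee_rot: [1.296, 1.062, -1.062]
force: [-11.1, 0.3, 2.0]
width: 0.999
```

```bash
python3 look.py d; python3 - <<'E'
from h import *
from cell import cams
r=cams.get_image("top");cv2.imwrite('pics/top_d.png',r["pixels"][...,::-1])
P=cloud(r);X,Y,z=P[...,0],P[...,1],P[...,2];px=r["pixels"].astype(int)
m=(abs(z-.064)<.01)&(px.min(-1)>110)&(X>.55)&(X<.79)&(abs(Y-.05)<.14)
cnt,_=cv2.findContours(m.astype(np.uint8),cv2.RETR_EXTERNAL,cv2.CHAIN_APPROX_NONE)
q=ray(r,max(cnt,key=cv2.contourArea)[:,0],.064)[:,:2].astype(np.float32);print(cv2.minAreaRect(q),q.min(0),q.max(0))
E
```

```text
t 7.6 p [0.6226 0.0466 0.0251] x [ 0.197  0.    -0.98 ] z [ 0. -1. -0.] F [-11.1   0.3   2. ] q [ 0.19  0.64 -0.52  1.92  0.7   0.55 -2.37]
carrier [0.7307 0.0491] size [0.0794 0.2151] yaw 0.005
bar mid y 0.04984476510283992 x 0.6662958541552305 yaw 0.11634836218185617 zmax 0.28997952141481276 1759
((0.6971052885055542, -0.016164787113666534), (0.080355204641819, 0.12418369203805923), 89.87677001953125) [ 0.63494116 -0.05638241] [0.7591201  0.02407035]
```

View pics/top_d.png

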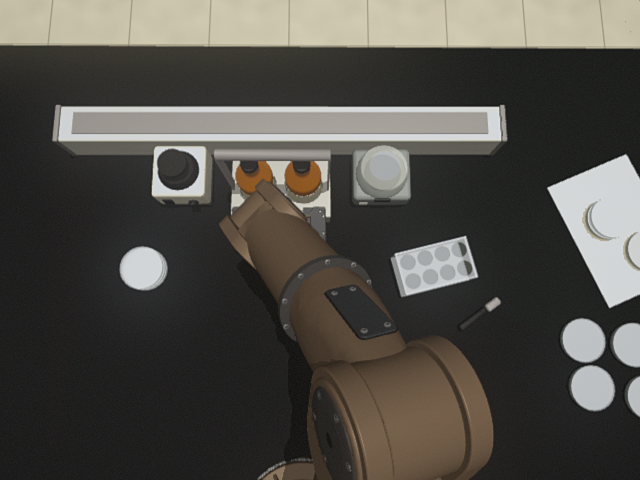

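The carrier sits squarely in the gap at y ≈ 0.049 with about 24 mm to go. In the top view it is at (280,185), between the mixer and the centrifuge. I'll approach slowly now.

{"op": "step_arm", "data": {"rows": [[-1,0.001,0.005,0,0,0,0],[-1,0.002,0.01,0,0,0,0],[-1,0.003,0.014,0,0,0,0],[-1,0.004,0.018,0,0,0,0],[-1,0.005,0.022,0,0,0,0],[-1,0.005,0.025,0,0,0,0],[-1,0.005,0.025,0,0,0,0]]}}

```text
clock: 8.28
position: [0.6438, 0.0466, 0.0253]
ee_rot: [1.297, 1.061, -1.061]
force: [-5.7, 0.2, -3.3]
width: 1.0
```

{"op": "step_arm", "data": {"rows": [[-1,0,0.001,0,0,0,0],[-1,0,0.002,0,0,0,0],[-1,0,0.002,0,0,0,0]]}}

```text
clock: 8.53
position: [0.6448, 0.0465, 0.0254]
ee_rot: [1.297, 1.062, -1.061]
force: [-7.7, 0.3, -3.5]
width: 0.999
```

{"op": "step_arm", "data": {"rows": [[-1,0,0.001,0,0,0,0],[-1,0,0.002,0,0,0,0],[-1,0.001,0.002,0,0,0,0]]}}

```text
clock: 8.78
position: [0.6456, 0.0465, 0.0249]
ee_rot: [1.296, 1.063, -1.062]
force: [-15.0, -1.1, 10.7]
width: 1.001
```

{"op": "step_arm", "data": {"rows": [[-1,0,0.001,0,0,0,0],[-1,0,0.002,0,0,0,0],[-1,0,0.002,0,0,0,0]]}}

```text
clock: 9.03
position: [0.6456, 0.0465, 0.025]
ee_rot: [1.294, 1.064, -1.064]
force: [-18.7, -1.0, 9.0]
width: 0.998
```

{"op": "step_arm", "data": {"rows": [[-1,0,0.001,0,0,0,0],[-1,0,0.002,0,0,0,0],[-1,0,0.003,0,0,0,0],[-1,0,0.003,0,0,0,0]]}}

```text
clock: 9.37
position: [0.6459, 0.0464, 0.025]
ee_rot: [1.292, 1.066, -1.067]
force: [-27.2, -1.4, 13.9]
width: 0.997
```

```bash
python3 look.py e; python3 - <<'E'
from h import *
from cell import cams,status
s=status.observe();print(s["ft_torque"])
r=cams.get_image("top");cv2.imwrite('pics/top_e.png',cv2.resize(r["pixels"][130:250,180:400,::-1],None,fx=3.5,fy=3.5,interpolation=2))
E
```

```text
t 9.3667 p [0.6459 0.0464 0.025 ] x [ 0.19  -0.002 -0.982] z [ 0.001 -1.     0.002] F [-27.2  -1.4  13.9] q [ 0.19  0.67 -0.53  1.86  0.68  0.6  -2.33]
carrier [0.7432 0.049 ] size [0.0545 0.2149] yaw 0.005
bar mid y 0.04989905003676375 x 0.6900406309885941 yaw 0.12165828026883384 zmax 0.28999718030948907 1794
[ 0.087184    5.45886352 -0.01455405]
```

View pics/top_e.png

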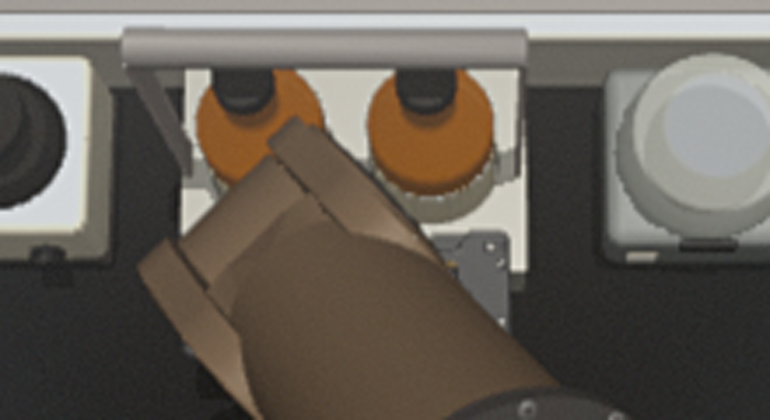

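View pics/scene_e.png

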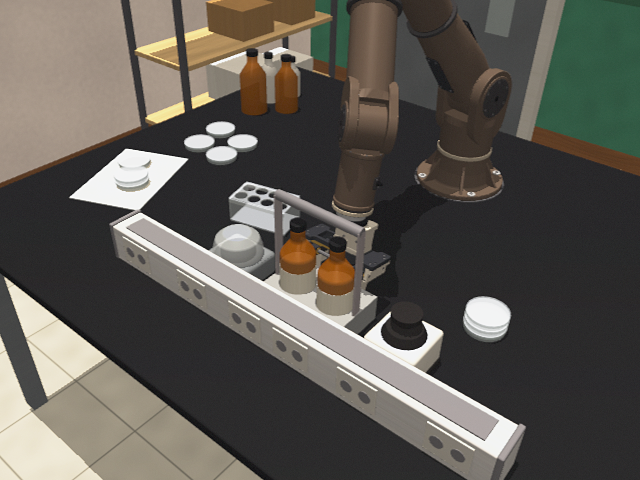

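The carrier is flush. Its back face works out at x ≈ 0.7955 against the trunking at 0.796, the yaw is about 0.005, and there is no twisting moment. The top view shows the back edge under the trunking edge and clearance on both sides. I'll withdraw straight back.

{"op": "step_arm", "data": {"rows": [[-1,-0.001,-0.003,0,0,0,0],[-1,-0.002,-0.008,0,0,0,0],[-1,-0.004,-0.02,0,0,0,0],[-1,-0.009,-0.045,0,0,0,0],[-1,-0.015,-0.075,0,0,0,0],[-1,-0.021,-0.105,0,0,0,0],[-1,-0.027,-0.135,0,0,0,0],[-1,-0.03,-0.15,0,0,0,0],[-1,-0.03,-0.15,0,0,0,0],[-1,-0.03,-0.15,0,0,0,0]]}}

```text
clock: 10.3
position: [0.5314, 0.0471, 0.0271]
ee_rot: [1.3, 1.057, -1.055]
force: [0.3, 0.7, -0.4]
width: 1.001
```

```bash
python3 look.py f; python3 - <<'E'
from h import *
from cell import cams,status
r=cams.get_image("top");cv2.imwrite('pics/top_f.png',r["pixels"][...,::-1])
P=cloud(r);X,Y,z=P[...,0],P[...,1],P[...,2];px=r["pixels"].astype(int)
m=(abs(z-.064)<.01)&(px.min(-1)>110)&(X>.6)&(X<.79)&(abs(Y-.05)<.14)
cnt,_=cv2.findContours(m.astype(np.uint8),cv2.RETR_EXTERNAL,cv2.CHAIN_APPROX_NONE)
q=ray(r,max(cnt,key=cv2.contourArea)[:,0],.064)[:,:2].astype(np.float32);print(cv2.minAreaRect(q),q.min(0),q.max(0))
f=q[(q[:,0]<q[:,0].min()+.006)];print("front edge fit",np.polyfit(f[:,1],f[:,0],1),len(f))
for name,yy in(("rack",-.24),("dishes",.33)):
    w=(z>.02)&(z<.09)&(abs(Y-yy)<.11)&(X>.38)&(X<.62);print(name,np.percentile(X[w],[1,99]),np.percentile(Y[w],[1,99]))
E
```

```text
t 10.3 p [0.5314 0.0471 0.0271] x [ 0.204  0.001 -0.979] z [ 0.001 -1.    -0.001] F [ 0.3  0.7 -0.4] q [ 0.15  0.52 -0.48  2.15  0.76  0.42 -2.5 ]
carrier [0.7432 0.049 ] size [0.0545 0.2149] yaw 0.005
bar mid y 0.049490606262574205 x 0.6494429398486363 yaw 0.1815577035468714 zmax 0.2899219095633281 1733
((0.7195531725883484, 0.04987023398280144), (0.1296345740556717, 0.21265529096126556), 0.10701798647642136) [ 0.6545422  -0.05642653] [0.78456104 0.15610157]
front edge fit [-0.00146092  0.65496182] 102
rack [0.47048982 0.58562607] [-0.34922046 -0.19683929]
dishes [0.48255971 0.56895763] [0.30237953 0.38966391]
```

View pics/top_f.png

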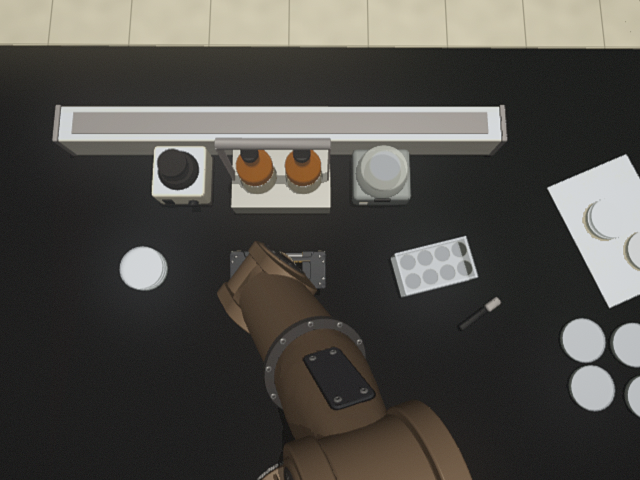

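The top view shows the carrier square against the trunking at (280,180), with the hand about 11 cm clear and the other items unmoved. I'll let the arm settle and then hand in.

{"op": "step_arm", "data": {"rows": [[-1,-0.02,0,0,0,0,0],[-1,-0.04,0,0,0,0,0],[-1,-0.04,0,0,0,0,0],[-1,-0.04,0,0,0,0,0],[-1,-0.04,0,0,0,0,0]]}}

```text
clock: 10.82
position: [0.5252, 0.0466, 0.0576]
ee_rot: [1.301, 1.057, -1.057]
force: [-0.4, 0.5, -1.1]
width: 1.002
```

```bash
python3 look.py g; python3 -c "
from cell import arm
arm.sign_off()"
```

```text
t 10.8167 p [0.5252 0.0466 0.0576] x [ 0.204  0.001 -0.979] z [-0.001 -1.    -0.002] F [-0.4  0.5 -1.1] q [ 0.21  0.47 -0.55  2.14  0.68  0.48 -2.43]
carrier [0.7432 0.049 ] size [0.0545 0.2149] yaw 0.005
bar mid y 0.04960887213641851 x 0.6529429572233637 yaw 0.12324254803366186 zmax 0.2897871371637296 1689
the job is handed in; nothing more can be done
```

I pushed the carrier back with the two open fingertips low on its base block, about 27 mm above the bench. It turned square on the way and now stands against the trunking. I then drew the hand back more than 10 cm and handed the job in at about 10.9 s.

**Last checks:**
- **Flush:** the front face is at x ≈ 0.655, so the back is at about 0.795. The trunking face measured about 0.796, and the calibration is good to about 2 mm. Yaw is within about 0.005 rad of the trunking. The highest force reading was about 31 N, in the last press against the trunking, with almost no twisting moment.
- **Midway:** the carrier's centre is at y ≈ 0.049, against a gap centre of about 0.048.
- **Other items:** the tube rack and dishes measured where they started. The mixer, centrifuge and marker look unmoved in the picture, but I did not measure them again. The bottles stand upright.

**Disagreements:**
- **Handle bar:** its yaw and position from depth were unreliable because gripper and arm pixels got into the mask, so I ignored them.
- **Scene view:** at the end it saw only part of the base top because the trunking hides the rest. Its centre x is biased, so I took the final x from the top view and the fingertip position.
- **Joint limits:** joints 6 and 7 stood at the ends of their ranges (0.12 and -2.74) for a moment during the approach. I moved them off before pushing.

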